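# Clip the squeegee home on the sink-cupboard organiser

### The job

Pick up the squeegee that lies on the cupboard floor and snap its handle down into both spring clips on top of the clear organiser, with the middle of its black rubber sleeve midway between the clips. The clip bar sits on soft feet that give by an unknown amount, so press gently until you feel both clips click over the handle and the handle bear on their floor, and do not force it any further. Leave the squeegee clipped in, and do not disturb the other things in the cupboard.

Things in the scene. Friction and masses are not known exactly. Their poses are not given: they have to be found in the camera images.
- handle_mid (a point): Middle of the squeegee's handle, on its axis, midway along its black rubber sleeve: the place to grasp. The level round steel handle is 20 mm thick and runs along this point's x axis, from 125 mm on the -x side to the head on the +x side. The sleeve covers 22 mm to either side. z is up; lying on the laminate, this point is 10 mm above it.
- squeegee: The squeegee, about 0.22 kg, balanced about handle_mid; origin on its underside, 10 mm below handle_mid, same axes. Its head is a grey crossbar 150 mm wide (along y) and 20 mm high that begins 83 mm from the origin along +x, with a rubber blade beyond it to 115 mm.
- clip_bar: Grey sprung bar with two spring clips, on the organiser. Origin: where handle_mid belongs, on the axis of a fully seated handle, midway between the clips (45 mm along x to either side). x runs along the handle's axis, z up; the head may point to +x or -x. 76 mm is free between the clips; there nothing stands higher than 42 mm below the origin. The pose is live: it sinks with the bar.
- clip_a (a point): Centre of the seat of the clip on the -x side of clip_bar, on its x axis. 14 mm long, open upwards, mouth 44 mm wide (y), top 22 mm above this point. Two hinged spring jaws, rounded lips 9 mm above this point: a lowered handle first touches them with its axis 17 mm above, snaps through at about 7 to 2 mm above, then rests on the clip floor with its axis at this point.
- clip_b (a point): The same point of the equal clip on the +x side. Both clips together need 10 to 22 N to snap (it differs with friction), climbing over about 6 mm once the feet are solid. Then the force falls to a few N, and some 5 mm deeper rises steeply (5 N per mm or more) as the handle meets the clip floors: 10 to 25 N there shows it is home.
- clip_posts: The two grey posts of the clip bar, one under each clip, which move with it; origin and axes as clip_bar. Their flat tops, 14 x 16 mm and 10 mm below the origin, are the clip floors on which a seated handle bears. They count as broken if the squeegee is pressed on them with more than 40 N. The sinking bar also drags a little: 0.8 N at 10 mm/s.
- organiser: Clear organiser, drawer front at -x, fixed; 220 (x) x 200 (y) x 90 mm high, origin under its centre, x parallel to the clip bar. An 18 mm high tray on its lid holds the clip bar, whose origin is 166 mm up when unloaded. Pushed down, the bar sinks straight (0.5 N at first, then 0.2 N per mm more) by a hidden, each time different 2 to 24 mm until its feet go solid. Let go, it rises again.
- plunger: Bystander, loose: black plunger cup with short wooden handle, 112 mm wide, 165 mm tall; origin at the centre of its underside.
- scourer_dish: Bystander, loose: stainless steel dish, 110 mm wide, 35 mm tall; origin at the centre of its underside.
- dustpan: Bystander, loose: yellow dustpan, pan 200 x 220 mm, 52 mm tall, handle to its -x (origin under the pan); origin at the centre of its underside.
- spray_bottle: Bystander, loose: closed red spray bottle, 72 mm wide, 210 mm tall; origin at the centre of its underside.

How it is judged:
On the way, in this order (a step that is already met when the one before it is completed fails the run):
1. the squeegee has been lifted clear off the cupboard floor (height (world z) of handle_mid above 0.06 m), for 0.1 s.
2. the handle is home in both clips while the robot's fingers are still on it (pressed in, not dropped or thrown in) (z of handle_mid in the frame of clip_bar between -0.003 and 0.003 m and y of handle_mid in the frame of clip_bar between -0.004 and 0.004 m and x of handle_mid in the frame of clip_bar between -0.02 and 0.02 m and angle between the x axis of handle_mid and the x axis of clip_bar, either way round below 0.05 rad and contact force between the fingers and squeegee above 0.5 N), for 0.05 s.
At the end, for the whole second after the job is handed in: The squeegee's handle is home in both clips: its middle within 3 mm in height, 4 mm sideways and 20 mm lengthways of the clip bar's origin, the handle within 0.05 rad of the bar's axis, at rest and let go (z of handle_mid in the frame of clip_bar between -0.003 and 0.003 m and y of handle_mid in the frame of clip_bar between -0.004 and 0.004 m and x of handle_mid in the frame of clip_bar between -0.02 and 0.02 m and angle between the x axis of handle_mid and the x axis of clip_bar, either way round below 0.05 rad and linear speed of squeegee below 0.02 m/s and contact force between the fingers and squeegee below 0.1 N); the robot touches nothing.
It fails at once if the squeegee is rammed down on the clip floors (posts) with more than 40 N (contact force between squeegee and clip_posts above 40 N).
It fails at once if the plunger is moved by more than 20 mm or tipped over (distance of plunger from where it was at the start of the episode above 0.02 m or angle between plunger's own z axis and vertical above 0.3 rad).
It fails at once if the scourer dish is moved by more than 20 mm or tipped over (distance of scourer_dish from where it was at the start of the episode above 0.02 m or angle between scourer_dish's own z axis and vertical above 0.3 rad).
It fails at once if the dustpan is moved by more than 20 mm or tipped over (distance of dustpan from where it was at the start of the episode above 0.02 m or angle between dustpan's own z axis and vertical above 0.3 rad).
It fails at once if the spray bottle is moved by more than 20 mm or tipped over (distance of spray_bottle from where it was at the start of the episode above 0.02 m or angle between spray_bottle's own z axis and vertical above 0.3 rad).
It also fails if it takes over 67 s, if anything falls off the work surface, if the arm or the gripper's body presses on something with over 40 N, if the wrist force passes 120 N, or if a joint passes its speed limit or range.

### The arm

A 6-joint arm with a two-finger parallel gripper is mounted at the origin on the work surface. World frame = base frame: x ahead of the robot, y to its left, z up, the work surface at z = 0. Lengths are in m, angles in rad, forces in N, time in s.
With the tool pointing down it reaches from about 0.4 to 0.825 m from the base axis. Payload 7 kg.
Tool frame: the origin (TCP) lies on the centre line of the jaws, within the pads' length; the fingertips stand arm.tip_reach ahead of it and the grasp point (between the pads) lies 5 mm behind it (arm.tip_reach is the distance from the TCP to the fingertips, in m); z points along the fingers, y is the line along which they close (so a half turn about z gives the same grasp; the last joint's range is limited). The gripper opens to 88 mm and grips with 3 to 60 N. Pads are 19 mm wide; open, the fingers measure 130 mm over their backs; the gripper's body (78 mm by 193 mm) begins 47 mm behind the grasp point.
Start: joints at [-0.995, 0.359, 0.012, 0, -1.224, -0.288], TCP at [0.192, -0.647, 0.206] pointing down, gripper open.
Joint ranges: [-3.07, 3.07], [-1.43, 2.12], [-1.02, 1.25], [-3.03, 1.67], [-3.05, -0], [-3.03, 3.03]. Speed limits (rad/s): [2.39, 2.39, 3.01, 3.14, 3.14, 3.14].

### API

Orientations are given as [roll, pitch, yaw] about the fixed x, y, z axes, in that order (R = Rz(yaw) Ry(pitch) Rx(roll)).
In Python, from station import status, optics, order, arm gives the robot as it stands. The module is installed in compiled form; this text tells all that it offers.
- The arm moves only by the shell command python3 -m jog 'ROWS' [FORCE]. ROWS is JSON, a list of rows, each a list of 3 entries, a list of its own where there are three numbers: the gripper command: -1 is shut, 1 is fully open, values between are in proportion, then the shift along the tool's x, y, z in mm, then the turn about the tool's z in rad. A call has 1 to 20 rows; each row is the pose to reach, as a shift and turn from the pose commanded when the call began, along the tool's axes at that moment; what a row does not reach only later rows make up. A row lasts 1/8 s, in which the tool goes at most 62.5 mm and 10.7 degrees, less where a joint would pass 70% of its speed; a pose out of reach is approached as far as the arm can. A call with a gripper value outside its range is refused whole. The fingers move at their own pace and stop on an object; FORCE is the grip in N (left out, the last holds). Time passes only in rows, so rows that repeat a pose let the fingers close. It gives the time, the measured TCP pose, the force, the opening and the grip force at its end, in the units of the state.
- status.get_state(): the state, without advancing time (a new reading comes with each control period).
- optics.grab_frame(name): name is "scene" or "top" or "wrist"; returns a dict with "color" (400x640x3 uint8, red, green, blue), "mtx" (3x3 intrinsics, pixels), "cam_to_world" (4x4, takes a point from camera to world coordinates). Camera axes: x right, y down, z forward; pixel columns grow to the right and rows downward; lengths in m; the calibration is good to about 2 mm. The wrist camera is an equidistant fisheye: a pixel r from the principal point sees the ray r / f radians off the axis. A picture is of the moment at which its call begins. There is no depth.
- order.job_done(): hands the job in; it is judged then, once.
The state is a dict: "t": time; "q": joint angles; "qd": joint speeds; "joint_efforts": joint torques, N m; "eef_pos": TCP position; "ee_rot": TCP orientation; "force": force on the tool from outside, world axes, zero at the start; "moment": the same for the moment, N m; "width": finger opening in m; "gripper_force": force on a finger pad.
Only numpy, scipy, OpenCV 4.12 (cv2) and the standard library are available. Lean on these libraries where they do the work, as an engineer would, in place of code of your own. Each camera call takes 0.05 s, during which the arm holds its last target. There are 200 camera calls.

## Working session

There is one attempt and no reset: what is moved stays moved. The work goes in short steps, Python scripts to look and compute and a shell command to move; the robot and the scene stay as the last step left them, time stands still between calls to the robot, and variables do not carry over. Pictures are saved under pics/ and viewed, at most 10 in all, crops included, and the job is handed in when it is done.

```bash
mkdir -p pics
python3 - <<'E'
from station import status, optics, arm
import cv2, numpy as np
s=status.get_state(); print(s, arm.tip_reach)
for n in ["scene","top","wrist"]:
    f=optics.grab_frame(n); cv2.imwrite(f"pics/{n}0.png",f["color"][:,:,::-1]); print(n,f["mtx"].tolist(),f["cam_to_world"].round(4).tolist())
E
```

```text
{'t': 0.0, 'q': array([-9.94895260e-01,  3.59351544e-01,  1.10429473e-02, -3.72137754e-04,
       -1.22411233e+00, -2.88103872e-01]), 'qd': array([-4.63493928e-04, -3.12704675e-04, -6.58482159e-04, -1.42188269e-03,
        9.99078914e-04,  1.81361009e-05]), 'joint_efforts': array([-3.29181212e-04, -5.82721174e+01,  2.93075484e+01,  6.99774876e+00,
        7.04835678e-03, -1.70997755e-04]), 'eef_pos': array([ 0.19141513, -0.64672567,  0.20533469]), 'ee_rot': array([ 3.13993560e+00, -1.26237017e-04, -2.85392208e+00]), 'force': array([0.00707201, 0.48248775, 0.57735735]), 'moment': array([-0.03701363, -0.023252  ,  0.03724865]), 'gripper_force': 0.0, 'width': 0.08719193661124974} 0.014
scene [[492.45618899702544, 0.0, 318.5776725531874], [0.0, 492.45618899702544, 204.19053037626676], [0.0, 0.0, 1.0]] [[0.555, 0.5326, -0.639, 1.4815], [0.8318, -0.3605, 0.422, -0.6858], [-0.0056, -0.7658, -0.6431, 0.9672], [0.0, 0.0, 0.0, 1.0]]
top [[363.63642136528966, 0.0, 315.9628197494353], [0.0, 363.63642136528966, 200.00075573491335], [0.0, 0.0, 1.0]] [[-0.0244, -0.9985, 0.05, 0.5674], [-0.9997, 0.0239, -0.0111, -0.0971], [0.0099, -0.0502, -0.9987, 1.1024], [0.0, 0.0, 0.0, 1.0]]
wrist [[309.70691628693146, 0.0, 320.26273919791987], [0.0, 309.70691628693146, 196.7474769269193], [0.0, 0.0, 1.0]] [[-0.2845, 0.9156, 0.284, 0.1141], [0.9587, 0.2715, 0.0852, -0.6694], [0.001, 0.2965, -0.955, 0.3834], [0.0, 0.0, 0.0, 1.0]]
```

View pics/top0.png

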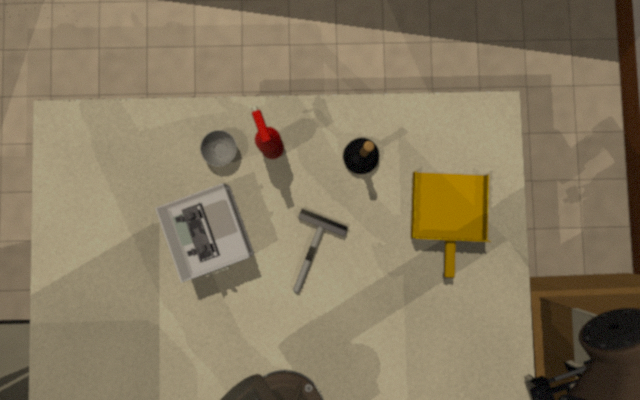

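View pics/scene0.png

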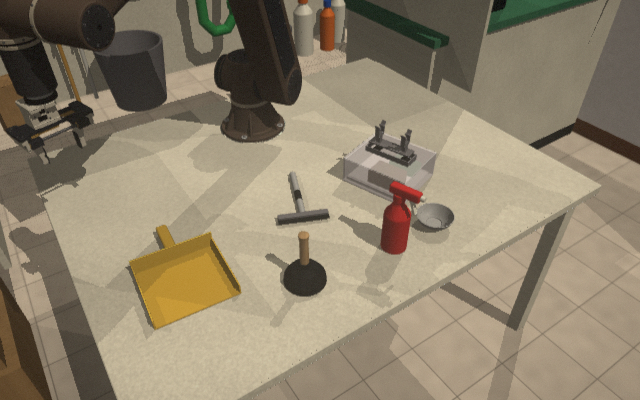

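The top view shows the squeegee (handle from (297,290) to (320,230), sleeve near (310,254), head near (323,222)). The organiser is near (204,232), with clips around (192,212) and (208,255). I'll enlarge both areas.

```bash
cat > h.py <<'E'
import numpy as np, cv2
from station import status, optics
def ray(f,u,v,fish=False):
    K=f["mtx"]; T=f["cam_to_world"]; x=(u-K[0,2])/K[0,0]; y=(v-K[1,2])/K[1,1]
    if fish:
        r=np.hypot(x,y)+1e-12; d=np.array([x/r*np.sin(r),y/r*np.sin(r),np.cos(r)])
    else: d=np.array([x,y,1])
    return T[:3,3],T[:3,:3]@d
def plane(f,u,v,z,fish=False):
    o,d=ray(f,u,v,fish); return o+d*(z-o[2])/d[2]
def proj(f,P,fish=False):
    K=f["mtx"]; T=f["cam_to_world"]; p=T[:3,:3].T@(np.array(P)-T[:3,3])
    if fish:
        r=np.hypot(p[0],p[1]); a=np.arctan2(r,p[2]); q=p[:2]/(r+1e-12)*a
    else: q=p[:2]/p[2]
    return q*K[0,0]+K[:2,2]
def tri(rays):
    A=0;b=0
    for o,d in rays:
        d=d/np.linalg.norm(d);M=np.eye(3)-np.outer(d,d);A=A+M;b=b+M@o
    return np.linalg.solve(A,b)
E
python3 - <<'E'
import cv2, numpy as np
a=cv2.imread("pics/top0.png")[180:300,150:350]; b=cv2.imread("pics/scene0.png")[110:230,270:450]
a=cv2.resize(a,None,fx=4,fy=4,interpolation=cv2.INTER_CUBIC); b=cv2.resize(b,None,fx=4,fy=4,interpolation=cv2.INTER_CUBIC)
cv2.imwrite("pics/topc.png",a); cv2.imwrite("pics/scenec.png",b)
E
```

```text
(no output)
```

View pics/topc.png

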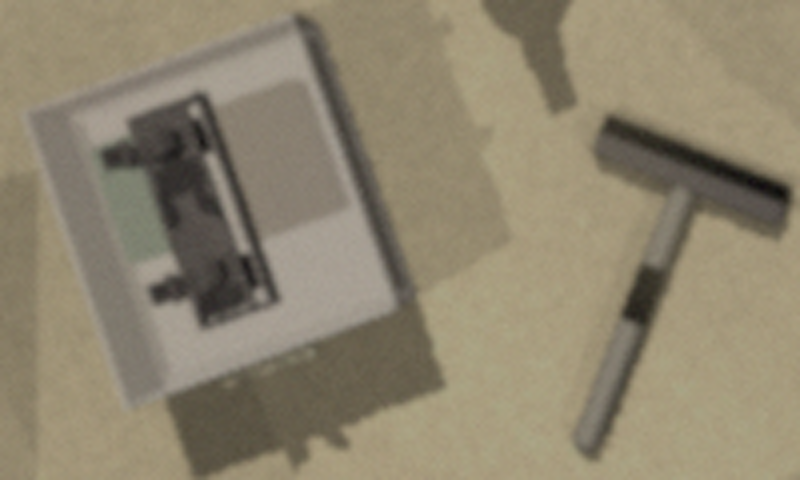

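View pics/scenec.png

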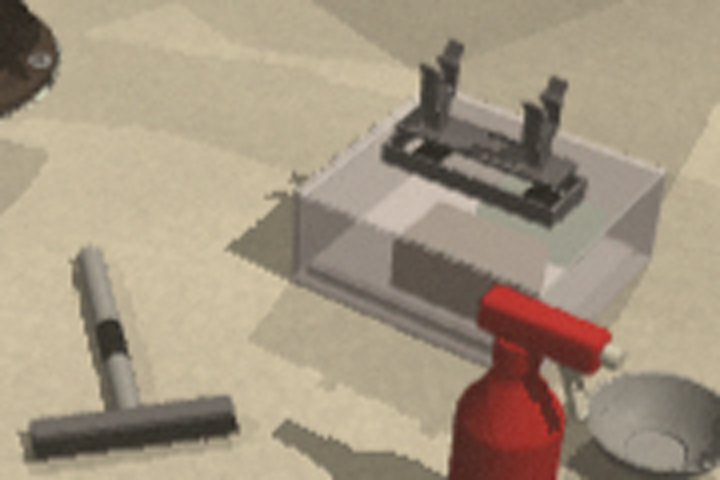

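The top crop shows the sleeve at (642,293), handle end at (588,443) and neck at (685,195). The clip mouths are at (155,144) and (204,280). In the scene crop the sleeve is at (112,340) and the clip mouths are at (442,57) near the robot and (543,93).

Run:
```python
from h import *
T=optics.grab_frame("top"); S=optics.grab_frame("scene")
t=lambda u,v:(150+(u+.5)/4-.5,180+(v+.5)/4-.5); s=lambda u,v:(270+(u+.5)/4-.5,110+(v+.5)/4-.5)
print("sleeve",plane(T,*t(642,293),.018),plane(S,*s(112,338),.016),tri([ray(T,*t(642,293)),ray(S,*s(112,338))]))
e=plane(T,*t(588,443),.016);n=plane(T,*t(685,195),.016);print("end",e,"neck",n,np.arctan2(*(n-e)[1::-1]))
A=plane(T,*t(204,280),.186);B=plane(T,*t(155,144),.186)
print("clips",A,B,np.linalg.norm(B-A),(A+B)/2,np.arctan2(*(B-A)[1::-1]))
print(tri([ray(T,*t(204,280)),ray(S,*s(442,57))]),tri([ray(T,*t(155,144)),ray(S,*s(543,93))]))
for P in [(25,110),(295,15),(400,300),(128,405)]: print(plane(T,*t(*P),.108))
```

```text
sleeve [ 0.46517041 -0.08801305  0.018     ] [ 0.46007476 -0.08834887  0.016     ] [ 0.46451143 -0.08925593  0.01934262]
end [ 0.35594389 -0.04554925  0.016     ] neck [ 0.53672962 -0.12173298  0.016     ] -0.39882040772871225
clips [0.49600228 0.18385859 0.186     ] [0.58162825 0.21377133 0.186     ] 0.09070048583885304 [0.53881527 0.19881496 0.186     ] 0.33608841702177106
[0.49826882 0.185391   0.19087954] [0.58277962 0.21349233 0.19267318]
[0.60812079 0.328265   0.108     ]
[0.66874056 0.14416254 0.108     ]
[0.47309185 0.07540372 0.108     ]
[0.40735772 0.25957907 0.108     ]
```

```bash
python3 -m jog '[[0,[-419,458,0],0.687],[0,[-419,458,0],0.687],[0,[-419,458,0],0.687],[0,[-419,458,0],0.687],[0,[-419,458,0],0.687],[0,[-419,458,0],0.687],[0,[-419,458,0],0.687],[0,[-419,458,0],0.687],[0,[-419,458,0],0.687],[0,[-419,458,0],0.687],[0,[-419,458,0],0.687],[0,[-419,458,0],0.687],[0,[-419,458,50],0.687],[0,[-419,458,50],0.687],[0,[-419,458,50],0.687]]' 50
python3 - <<'E'
from h import *
f=optics.grab_frame("wrist"); cv2.imwrite("pics/w1.png",f["color"][:,:,::-1])
np.savez("w1.npz",mtx=f["mtx"],cam_to_world=f["cam_to_world"])
s=status.get_state();print(s["eef_pos"],s["ee_rot"],s["q"],s["force"])
for p in [(0.4635,-.0885,.02)]: print(proj(f,p,True))
E
```

```text
t: 2.12
eef_pos: [0.4637, -0.0902, 0.1576]
ee_rot: [-3.141, 0.001, 2.741]
force: [0.6, 0.2, 1.4]
width: 0.0437
gripper_force: 0.0
[ 0.46416162 -0.08989964  0.15796707] [3.14103958e+00 1.90822511e-03 2.74150398e+00] [ 2.27028068e-01  6.06294054e-02 -4.91392360e-01  7.90061198e-04
 -1.01690502e+00 -2.19832749e+00] [-0.65577733  0.01694857 -0.06453361]
[321.39857341 180.23695111]
```

View pics/w1.png

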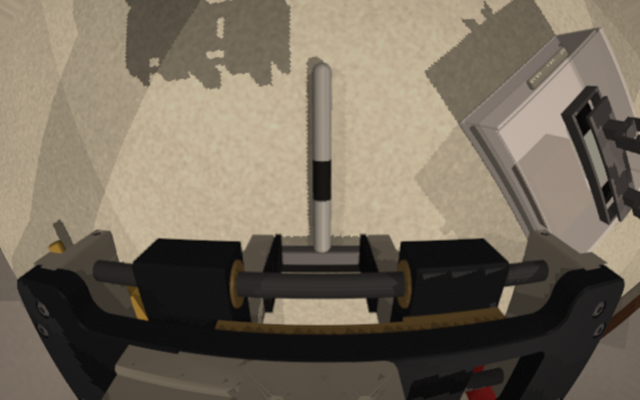

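The wrist view shows the sleeve centre at (321,180), within 1 px of where I predicted it, and the handle is vertical in the image. So the position and yaw are good, and I'll descend and grasp.

```bash
python3 -m jog '[[0.2,[0,1,40],0],[0.2,[0,1,80],0],[0.2,[0,1,110],0],[0.2,[0,1,125],0],[0.2,[0,1,135],0],[0.2,[0,1,139],0],[0.2,[0,1,139],0],[-1,[0,1,139],0],[-1,[0,1,139],0],[-1,[0,1,139],0],[-1,[0,1,139],0],[-1,[0,1,139],0],[-1,[0,1,139],0]]' 55
```

```text
t: 3.8
eef_pos: [0.4637, -0.0882, 0.0172]
ee_rot: [-3.142, -0.0, 2.742]
force: [-0.3, 0.2, -0.3]
width: 0.0008
gripper_force: 0.0
```

Run:
```python
from h import *
f=optics.grab_frame("wrist"); cv2.imwrite("pics/w2.png",f["color"][:,:,::-1])
s=status.get_state();print(s["eef_pos"],s["width"],s["gripper_force"],s["force"])
```

```text
[ 0.46369242 -0.08821385  0.01723997] 0.0009396104195651128 0.0 [-0.56503073 -0.47975706 -0.25964929]
```

View pics/w2.png

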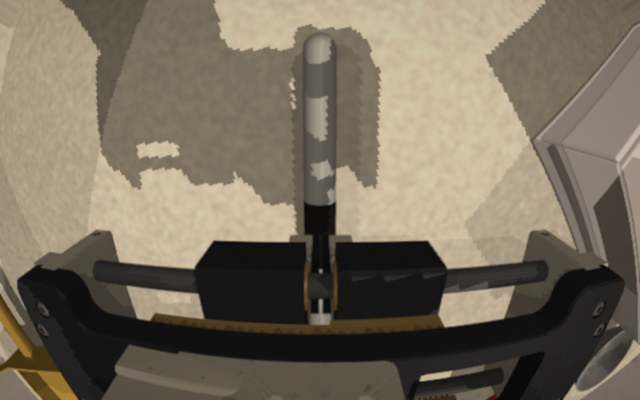

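Run:
```python
from h import *
f=optics.grab_frame("wrist"); a=-.4; m=np.array([.4637,-.0882,.02]);d=np.array([np.cos(a),np.sin(a),0])
for k in [0,-.022,-.125,.022]: print(k,proj(f,m+k*d,True))
print("end",plane(f,320,36,.012,True),"edge",plane(f,320,205,.02,True), "width at 205",[plane(f,u,195,.012,True) for u in (304,336)])
S=optics.grab_frame("scene"); T=optics.grab_frame("top")
a=cv2.resize(S["color"][140:260,230:390,::-1],None,fx=5,fy=5,interpolation=cv2.INTER_CUBIC)
cv2.imwrite("pics/s2.png",a); cv2.imwrite("pics/t2.png",T["color"][:,:,::-1])
print("tip", proj(S,(.4637,-.0882,.017)))
```

```text
0 [319.83693667 237.33527858]
-0.022 [319.87909115 203.78928303]
-0.125 [320.15050652  26.95067646]
0.022 [319.80116128 267.84310124]
end [ 0.35188399 -0.04101315  0.012     ] edge [ 0.44416784 -0.0798625   0.02      ] width at 205 [array([ 0.43681366, -0.08751274,  0.012     ]), array([ 0.44449743, -0.06926216,  0.012     ])]
tip [298.27792214 194.46731199]
```

View pics/s2.png

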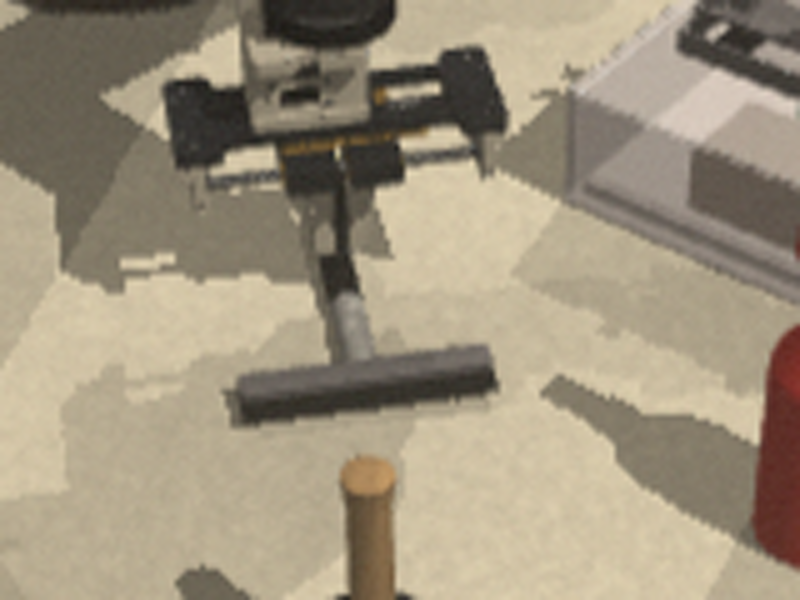

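In the scene crop the sleeve is still at the planned spot (338,272). But the fingers look shut at (340,180-250), which doesn't fit with the handle being between them, so I'll take a closer look at the tips.

Run:
```python
import cv2
a=cv2.imread("pics/w2.png")[190:335,250:400]; cv2.imwrite("pics/w2c.png",cv2.resize(a,None,fx=4,fy=4,interpolation=cv2.INTER_CUBIC))
```

```text
(no output)
```

View pics/w2c.png

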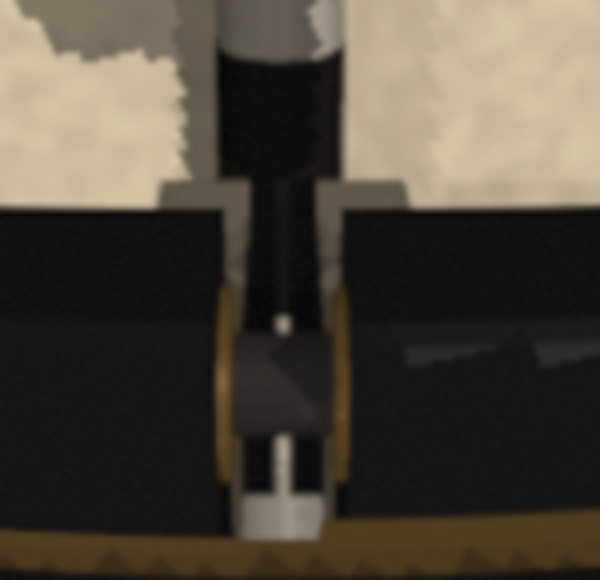

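Run:
```python
from h import *
f=optics.grab_frame("wrist"); a=-.4; m=np.array([.4637,-.0882,0]);d=np.array([np.cos(a),np.sin(a),0]);y=np.array([-d[1],d[0],0])
for z in (.0,.003,.01,.02,.025,.03): print(z,[proj(f,m+k*d+[0,0,z],True).round(1).tolist() for k in (-.0125,-.0095,0,.0095)], (proj(f,m+.01*y+[0,0,z],True)-proj(f,m-.01*y+[0,0,z],True)).round(1))
from station import arm; print([x for x in dir(arm) if x[0]!='_'])
# top view: brightness profile skipped
w=cv2.imread("pics/w1.png"); 
g=np.load("w1.npz")
F={"mtx":g["mtx"],"cam_to_world":g["cam_to_world"]}
m=np.array([.4641,-.0899,0])
for z in (.144,.155,.165,.175): print(z,[proj(F,m+k*d+s*y+[0,0,z],True).round(1).tolist() for k in (-.0095,) for s in (-.0218,.0218)])
```

```text
0.0 [[319.9, 207.7], [319.9, 212.0], [319.9, 225.0], [319.8, 237.7]] [29.3  0. ]
0.003 [[319.9, 209.2], [319.9, 213.5], [319.9, 226.7], [319.8, 239.5]] [29.7  0. ]
0.01 [[319.9, 212.9], [319.9, 217.3], [319.9, 230.9], [319.8, 244.0]] [30.7  0. ]
0.02 [[319.9, 218.6], [319.9, 223.2], [319.8, 237.3], [319.8, 250.9]] [32.2  0. ]
0.025 [[319.9, 221.7], [319.8, 226.4], [319.8, 240.8], [319.8, 254.6]] [33.  0.]
0.03 [[319.8, 224.9], [319.8, 229.7], [319.8, 244.4], [319.8, 258.4]] [33.8  0. ]
['Unreachable', 'tip_reach']
0.144 [[287.6, 214.1], [353.4, 214.2]]
0.155 [[285.9, 220.3], [355.2, 220.3]]
0.165 [[284.1, 226.4], [356.9, 226.5]]
0.175 [[282.2, 233.2], [358.8, 233.2]]
```

The pads (black, crop (250-315, 180-330)) have met above the handle. By the camera, the tips sit about 30 mm higher than the reported TCP implies. I'll open and go down in small steps, watching the force.

```bash
python3 -m jog '[[0.2,[0,0,0],0],[0.2,[0,0,0],0],[0.2,[0,0,0],0],[0.2,[0,0,0],0],[0.2,[0,0,4],0],[0.2,[0,0,8],0],[0.2,[0,0,12],0],[0.2,[0,0,12],0]]' 40
python3 -m jog '[[0.2,[0,0,2],0],[0.2,[0,0,3],0],[0.2,[0,0,3],0]]'
python3 - <<'E'
from h import *
s=status.get_state();print(s["eef_pos"],s["force"],s["width"])
E
```

```text
t: 5.05
eef_pos: [0.4634, -0.0883, 0.0048]
ee_rot: [-3.141, -0.001, 2.742]
force: [-0.9, -0.3, 0.2]
width: 0.0526
gripper_force: 0.0
t: 5.42
eef_pos: [0.4637, -0.0882, 0.0022]
ee_rot: [-3.142, -0.0, 2.742]
force: [0.0, -0.6, 0.7]
width: 0.053
gripper_force: 0.0
[ 0.46370161 -0.0882091   0.00223714] [ 0.00681995 -0.64701739  0.66132672] 0.05298134975344931
```

```bash
python3 -m jog '[[0.2,[0,0,2],0],[0.2,[0,0,4],0],[0.2,[0,0,6],0],[0.2,[0,0,6],0]]'
python3 -m jog '[[0.2,[0,0,1.5],0],[0.2,[0,0,3],0],[0.2,[0,0,3],0]]'
python3 -m jog '[[0.2,[0,0,1.5],0],[0.2,[0,0,3],0],[0.2,[0,0,3],0]]'
```

```text
t: 5.92
eef_pos: [0.4636, -0.0882, -0.0039]
ee_rot: [-3.141, -0.0, 2.742]
force: [0.1, -0.1, -0.2]
width: 0.0523
gripper_force: 0.0
t: 6.3
eef_pos: [0.4636, -0.0882, -0.0069]
ee_rot: [-3.141, -0.0, 2.742]
force: [-0.2, 0.5, -0.1]
width: 0.0525
gripper_force: 0.0
t: 6.68
eef_pos: [0.4636, -0.0882, -0.0099]
ee_rot: [-3.141, -0.0, 2.742]
force: [-0.4, 0.1, -0.8]
width: 0.0526
gripper_force: 0.0
```

```bash
python3 -m jog '[[0.2,[0,0,1.5],0],[0.2,[0,0,3],0],[0.2,[0,0,3],0]]'|grep -E "pos|force:"
python3 -m jog '[[0.2,[0,0,1],0],[0.2,[0,0,2],0],[0.2,[0,0,2],0]]'|grep -E "pos|force:"
python3 - <<'E'
from h import *
f=optics.grab_frame("wrist"); cv2.imwrite("pics/w3.png",f["color"][190:310,240:400,::-1].repeat(4,0).repeat(4,1))
E
```

```text
eef_pos: [0.4636, -0.0882, -0.0129]
force: [-0.4, -0.2, -0.3]
gripper_force: 0.0
eef_pos: [0.4636, -0.0882, -0.0148]
force: [0.1, 0.3, 0.6]
gripper_force: 0.0
```

View pics/w3.png

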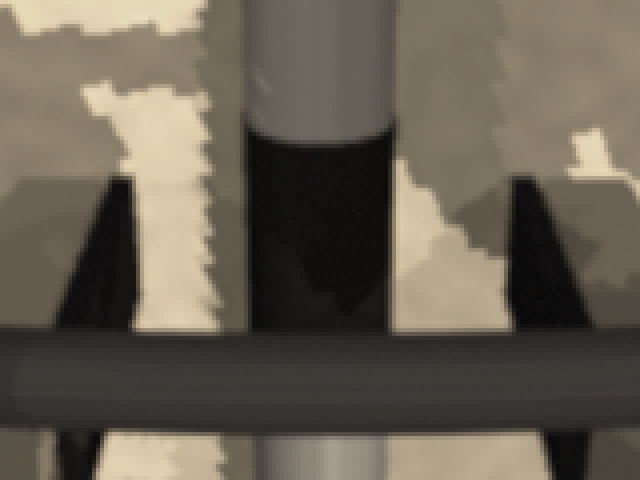

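Run:
```python
from h import *
f=optics.grab_frame("wrist"); a=-.4; m=np.array([.4636,-.0882,0]);d=np.array([np.cos(a),np.sin(a),0]);y=np.array([-d[1],d[0],0])
for z in (.004,.008,.012,.016):
    l,r=[plane(f,u,234.5,z,True) for u in (273.2,368.2)]
    print(z,"gap",np.linalg.norm(l-r),"along",((l+r)/2-m)@d)
print("sleeve edge",(plane(f,320,224.5,.0205,True)-m)@d, "w",np.linalg.norm(plane(f,302,230,.01,True)-plane(f,338,230,.01,True)))
```

```text
0.004 gap 0.053854820902535044 along -0.008883214002896421
0.008 gap 0.0525014144017672 along -0.010688879298052137
0.012 gap 0.051148007900999375 along -0.01249454459320786
0.016 gap 0.04979460140023154 along -0.014300209888363575
sleeve edge -0.02195914186762152 w 0.019386235290811002
```

The tips are now about 8 mm above the laminate (true gap 52.6 mm) and straddle the sleeve, with sleeve edge and tips centred to about 1 mm. I'll go 4 mm lower, then grip.

```bash
python3 -m jog '[[0.2,[0,0,1],0],[0.2,[0,0,2],0],[0.2,[0,0,3],0],[0.2,[0,0,4],0],[0.2,[0,0,4],0]]'|grep -E "pos|force:"
python3 -m jog '[[-1,[0,0,0],0],[-1,[0,0,0],0],[-1,[0,0,0],0],[-1,[0,0,0],0],[-1,[0,0,0],0],[-1,[0,0,0],0]]' 55
```

```text
eef_pos: [0.4637, -0.0882, -0.0188]
force: [0.6, -0.6, -0.3]
gripper_force: 0.0
t: 8.9
eef_pos: [0.4637, -0.0882, -0.0187]
ee_rot: [3.142, 0.0, 2.742]
force: [0.1, 0.4, 1.3]
width: 0.0184
gripper_force: 55.0
```

```bash
python3 -m jog '[[-1,[0,0,-20],0],[-1,[0,0,-60],0],[-1,[0,0,-100],0],[-1,[0,0,-150],0],[-1,[0,0,-200],0],[-1,[0,0,-250],0],[-1,[0,0,-250],0],[-1,[0,0,-250],0]]'
python3 -m jog '[[-1,[8,50,0],-0.1],[-1,[16,100,0],-0.25],[-1,[24,150,0],-0.4],[-1,[32,200,0],-0.55],[-1,[39,260,0],-0.7],[-1,[42,294,0],-0.734],[-1,[42,294,0],-0.734],[-1,[42,294,0],-0.734],[-1,[42,294,0],-0.734],[-1,[42,294,0],-0.734],[-1,[42,294,0],-0.734]]'
python3 - <<'E'
from h import *
for n in ("wrist","scene","top"):
    f=optics.grab_frame(n); cv2.imwrite(f"pics/{n}4.png",f["color"][:,:,::-1]); np.savez(n+"4.npz",mtx=f["mtx"],cam_to_world=f["cam_to_world"])
E
```

```text
t: 9.9
eef_pos: [0.4629, -0.0881, 0.2303]
ee_rot: [3.141, -0.001, 2.742]
force: [0.1, 0.2, -2.2]
width: 0.0186
gripper_force: 55.0
t: 11.28
eef_pos: [0.5393, 0.1985, 0.2315]
ee_rot: [3.141, 0.0, -2.808]
force: [0.0, 0.3, -2.0]
width: 0.0185
gripper_force: 55.0
```

View pics/wrist4.png

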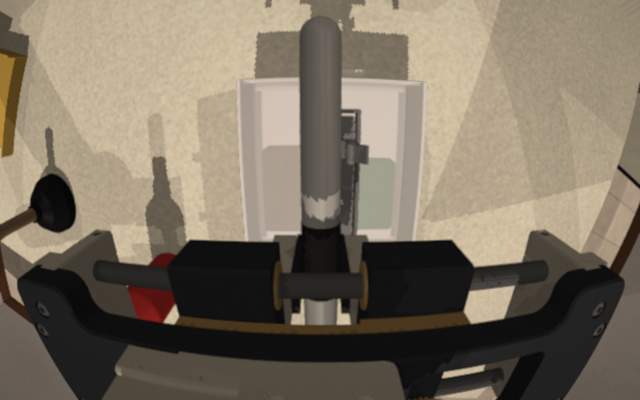

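The wrist view shows the handle vertical at column 321. It hides the left half of the clip bar, and the right jaw's outer edge is near (369,153). Picture views are used up, so I'll check the lateral offset numerically from the jaw.

Run:
```python
from h import *
g=np.load("wrist4.npz");F=dict(g);im=cv2.imread("pics/wrist4.png",0)
print("gray around jaw");print(im[136:172:4,336:380:2])
yaw=.334;d=np.array([np.cos(yaw),np.sin(yaw),0]);l=np.array([-d[1],d[0],0]);m=np.array([.5393,.1985,0])
for (u,v) in [(369,153),(369,145),(369,163),(360,110)]:
  print((u,v),[(z,(((plane(F,u,v,z,True)-m)@d).round(4)),((plane(F,u,v,z,True)-m)@l).round(4)) for z in (.175,.188)])
for (u,v) in [(238,82),(424,82),(246,230),(414,230)]: p=plane(F,u,v,.108,True)-m; print((u,v),p@d,p@l)
# all mask-based jaw tops in top image
t=cv2.imread("pics/top0.png",0)[198:262,170:225]; 
print("predicted clip mouth edges in top:")
T=optics.grab_frame("top")
for k in (-.045,.045):
  for s in (-.03,.03): print(k,s,proj(T,[.5395,.199,.187]+k*d+s*l))
```

```text
gray around jaw
[[ 88  83  76  64  98 107 105 106 106 109  71  96 152 198 199 199 199 199
  198 199 199 198]
 [ 89  83  76  63  60  54  52  58  62  67  66  98 144 196 199 199 199 199
  199 199 199 199]
 [ 88  83  81  90  81  60  71  81  70  69  60  60 123 154 160 175 189 199
  199 199 199 199]
 [ 88  83  81  91  81  67  86 101  95  78  73  72  72  70  66  75 131 197
  199 199 199 199]
 [ 88  83  81  91  87  73  86 101 103  82  71  72  69  65  65  76 132 197
  199 199 199 199]
 [ 90  83  80  91  85  69  88 101 101  77  72  72  66  65  65  77 137 198
  197 197 197 198]
 [ 88  83  72  56  53  67  89 103  94  75  72  67  64  65  65  81 123 158
  156 157 156 156]
 [ 88  82  72  56  56  57  72  86  81  62  44  72 133 139 122 120 141 159
  158 159 158 158]
 [ 88  82  70  56  55  55  56  55  64  75  46  69 139 159 158 158 159 158
  159 159 158 158]]
(369, 153) [(0.175, np.float64(-0.0431), np.float64(0.038)), (0.188, np.float64(-0.0452), np.float64(0.0359))]
(369, 145) [(0.175, np.float64(-0.0493), np.float64(0.0378)), (0.188, np.float64(-0.051), np.float64(0.0357))]
(369, 163) [(0.175, np.float64(-0.0352), np.float64(0.0383)), (0.188, np.float64(-0.0377), np.float64(0.0362))]
(360, 110) [(0.175, np.float64(-0.076), np.float64(0.0303)), (0.188, np.float64(-0.0763), np.float64(0.0286))]
(238, 82) -0.10403702137335202 -0.07989676099036329
(424, 82) -0.10582050563577353 0.10293134877489041
(246, 230) 0.05082401625682 -0.07975408318773942
(414, 230) 0.05109821685271734 0.10300050200876437
predicted clip mouth edges in top:
-0.045 -0.03 [211.69029544 245.02162478]
-0.045 0.03 [188.97393899 253.51977071]
0.045 -0.03 [199.55580697 211.2710165 ]
0.045 0.03 [176.91576766 219.6728562 ]
```

```bash
python3 -m jog '[[-1,[0,-40,0],0],[-1,[0,-70,0],0],[-1,[0,-70,0],0],[-1,[0,-70,0],0],[-1,[0,-70,0],0]]'
python3 - <<'E'
from h import *
F=optics.grab_frame("wrist");s=status.get_state();im=cv2.cvtColor(F["color"],cv2.COLOR_RGB2GRAY);cv2.imwrite("pics/w5.png",im)
yaw=s["ee_rot"][2]+np.pi;d=np.array([np.cos(yaw),np.sin(yaw),0]);l=np.array([-d[1],d[0],0]);m=s["eef_pos"]*[1,1,0]
print(yaw,m)
for lat in (.03,.07,.11): print(lat,[proj(F,m+k*d+lat*l+[0,0,.188],True).round(1).tolist() for k in (-.052,-.045,-.038)])
np.set_printoptions(linewidth=250)
for r in range(130,172,3): print(r,im[r,340:436:2])
E
```

```text
t: 12.1
eef_pos: [0.5622, 0.1335, 0.2313]
ee_rot: [3.141, 0.0, -2.806]
force: [0.5, -0.3, -2.3]
width: 0.0188
gripper_force: 55.0
0.3356444978937212 [0.56214244 0.13352947 0.        ]
0.03 [[361.4, 143.6], [361.1, 153.1], [360.8, 162.6]]
0.07 [[414.4, 145.0], [413.9, 154.3], [413.3, 163.5]]
0.11 [[462.4, 147.1], [461.7, 156.0], [460.8, 164.8]]
130 [100 190 205 204 204 203 204 204 204 204 204 204 204 204 204 204 190  59  76  97 190 151  32  39 101  94  71  65  65  65  65  64  65  64  64  66  65  65  65  65  66  73 104 117 196 203 203 203]
133 [ 99 188 204 204 205 204 204 205 204 205 204 204 204 204 204 205 192  57  77  95 186 149  21  44 101 106  75  65  77  67  64  65  65  64  64  65  66  65  65  65  65  72 100 112 195 204 203 204]
136 [108 199 205 204 205 204 204 204 204 204 204 204 204 204 204 204 167  53  80 103 187 152  13  45 102 108 108 104 108 102  69  63  64  64  63  64  64  64  82 101  94 105 103 118 196 204 203 203]
139 [110 203 205 204 205 204 204 204 204 204 204 204 205 204 204 205 168  59  85 100 184 153  12  49  97  98  94  95  91  72  43  45  47  47  47  46  47  48  69
[... 1317 characters left out ...]
8 172  66  64  65  65  68  79  77  85  82  82  82  93 105 103  93 101 101 101 105 107 154 164  97  72  92]
163 [105 164 166 165 166 166 167 166 166 166 167 167 167 167 167 163  87  41  51 112 165 193 166  67  64  65  64  65  64  78  84  81  71  79  97 108 102 100 101 100 101  94  96 158 163 127  80  98]
166 [105 164 167 166 167 167 167 166 167 167 167 166 167 168 167 163  86  40  50 133 168 193 154  61  65  64  64  64  64  60  58  58  57  82  98 100 101 102 101 102 102  88  91 159 163 162 155 131]
169 [118 165 167 167 167 167 167 167 167 166 167 167 167 167 167 161  73  42  52 134 168 200 145  59  64  64  64  65  65  64  60  57  61  95 101 101 101 101 101 100 101  86 106 160 163 163 162 163]
```

Run:
```python
from h import *
im=cv2.imread("pics/w5.png",0); np.set_printoptions(linewidth=260)
for r in range(136,172,3): print(r,im[r,380:408:1])
for r in range(136,172,3): print(r,im[r,424:476:1])
F=optics.grab_frame("wrist");s=status.get_state()
yaw=s["ee_rot"][2]+np.pi;d=np.array([np.cos(yaw),np.sin(yaw),0]);l=np.array([-d[1],d[0],0]);m=s["eef_pos"]*[1,1,0]
print("z lat of col at row 150");
for u in range(384,476,4): print(u,[round(float((plane(F,u,150,z,True)-m)@l),4) for z in (.157,.175,.188)])
```

```text
136 [187 197 152  72  13  19  45  82 102 108 108 108 108 106 104 106 108 107 102  88  69  62  63  63  64  64  64  64]
139 [184 193 153  73  12  19  49  82  97  99  98  95  94  94  95  92  91  87  72  50  43  43  45  46  47  46  47  47]
142 [185 177 130  59  11  21  49  79  92  95  94  94  95  94  90  69  46  40  40  40  42  44  47  51  58  68  64  55]
145 [195 168 110  43  11  24  54  83  93  95  95  94  95  95  90  67  45  40  44  50  52  52  52  56  61  65  71  75]
148 [196 202 192 174 156 118  84  84  93  94  95  94  95  93  83  62  43  41  54  72  83  85  84  82  82  83  82  83]
151 [165 176 190 203 194 137  88  88  94  94  94  94  95  91  79  60  43  42  59  82  87  85  84  82  82  82  82  83]
154 [164 171 183 202 194 135  88  88  93  94  93  95  94  93  81  62  45  44  60  82  86  84  83  82  82  82  82  84]
157 [164 171 184 202 195 137  83  81  93 104 106 100  98  99 103 106  95  73  68  80  84  84  83  82  83  82  82  84]
160 [165 174 188 197 172 115  66  60  64  65  65  65  65  66  68  75  79  71  77  83  85  83  82  82  82  83  82  86]
163 [165 177 193 198 166 111  67  61  
[... 2867 characters left out ...]
156 170 190 202]
z lat of col at row 150
384 [0.0534, 0.0496, 0.0469]
388 [0.0569, 0.0528, 0.0499]
392 [0.0603, 0.056, 0.053]
396 [0.0638, 0.0593, 0.056]
400 [0.0673, 0.0625, 0.0591]
404 [0.0708, 0.0658, 0.0621]
408 [0.0743, 0.069, 0.0652]
412 [0.0779, 0.0723, 0.0684]
416 [0.0815, 0.0757, 0.0715]
420 [0.0851, 0.079, 0.0747]
424 [0.0887, 0.0824, 0.0779]
428 [0.0924, 0.0858, 0.0811]
432 [0.0961, 0.0893, 0.0844]
436 [0.0999, 0.0928, 0.0877]
440 [0.1037, 0.0963, 0.091]
444 [0.1075, 0.0998, 0.0943]
448 [0.1113, 0.1034, 0.0977]
452 [0.1152, 0.1071, 0.1011]
456 [0.1192, 0.1107, 0.1046]
460 [0.1232, 0.1144, 0.1081]
464 [0.1272, 0.1182, 0.1117]
468 [0.1313, 0.122, 0.1153]
472 [0.1355, 0.1258, 0.1189]
```

```bash
python3 -m jog '[[-1,[0,50,0],0],[-1,[0,100,0],0],[-1,[0,150,0],0],[-1,[0,150,0],0],[-1,[0,150,0],0],[-1,[0,150,0],0],[-1,[0,150,0],0]]'
python3 - <<'E'
from h import *
F=optics.grab_frame("wrist");s=status.get_state();im=cv2.cvtColor(F["color"],cv2.COLOR_RGB2GRAY);cv2.imwrite("pics/w6.png",im)
yaw=s["ee_rot"][2]+np.pi;d=np.array([np.cos(yaw),np.sin(yaw),0]);l=np.array([-d[1],d[0],0]);m=s["eef_pos"]*[1,1,0]
np.set_printoptions(linewidth=260)
for r in range(142,169,3): print(r,im[r,170:250:2],im[r,250:290:2])
for u in range(180,270,6): print(u,[round(float((plane(F,u,151,z,True)-m)@l),4) for z in (.157,.175,.188)])
print(yaw,m, "lateral rel (0.5393,.1985):",(m-[.5393,.1985,0])@l, "prev",(np.array([.56214,.13353,0])-[.5393,.1985,0])@l)
E
```

```text
t: 13.08
eef_pos: [0.5133, 0.2738, 0.2314]
ee_rot: [3.142, 0.0, -2.808]
force: [0.4, 0.6, -1.3]
width: 0.0184
gripper_force: 55.0
142 [176 194 193 159 157 158 158 159 158 159 159 159 158 158 159 173 173 175 199 202 202 202 203 192 130  82  71  81  64  62  74  70  79  89  93  95  94  67  72  73] [ 63  56  49  47  46  56 101 109 109  84  45 165 198 108  91  69 176 205 204 204]
145 [181 196 195 161 158 157 158 158 158 159 158 158 158 159 159 171 172 171 194 196 178 158 147  98  81  84  73  55  58  90  91  89  93  93  93  94  91  89 102 102] [ 82  69  62  56  59  65 101 108 110  88  44 156 198 102  56  67 178 205 205 204]
148 [171 184 199 163 158 158 159 158 158 158 158 158 158 159 160 167 117  86  85  81  80  67  64  69  90  92  82  63  55  88  92  91  94  94  93  94  89  91 105  95] [ 77  74  74  77  95  77  97 109 109 100 155 204 197  98  59  59 175 205 204 204]
151 [173 184 199 168 159 159 159 159 158 158 158 159 159 158 160 162 114  83  83  83  78  65  65  67  88  92  83  65  55  87  86  87  94  94  94  95  88  90 103 103] [ 81  74  74  76  95  82  93 107 110 101 172 205 201 117  59
[... 1168 characters left out ...]
02 100  98] [ 76  55  57  56  58  58  57  57  58  55 147 203 206 137  58  49 121 161 163 163]
180 [-0.1232, -0.1143, -0.108]
186 [-0.1172, -0.1088, -0.1027]
192 [-0.1113, -0.1033, -0.0975]
198 [-0.1055, -0.0979, -0.0925]
204 [-0.0998, -0.0926, -0.0874]
210 [-0.0941, -0.0874, -0.0825]
216 [-0.0886, -0.0822, -0.0776]
222 [-0.0831, -0.0771, -0.0728]
228 [-0.0777, -0.0721, -0.0681]
234 [-0.0724, -0.0672, -0.0634]
240 [-0.0671, -0.0622, -0.0588]
246 [-0.0618, -0.0574, -0.0542]
252 [-0.0566, -0.0526, -0.0496]
258 [-0.0515, -0.0478, -0.0451]
264 [-0.0464, -0.043, -0.0406]
0.33364753151877435 [0.51328844 0.27384424 0.        ] lateral rel (0.5393,.1985): 0.07970787766236995 prev -0.06886707838484712
```

The outer edges of both mouths, each measured from the opposite side, are 43.8 mm apart (44 given). That puts the clip axis 12.6 mm further sideways than my first estimate. I'll go above it and down to just short of contact.

```bash
python3 -m jog '[[-1,[0,-40,0],0],[-1,[0,-67,0],0],[-1,[0,-67,0],0],[-1,[0,-67,0],0],[-1,[0,-67,0],0],[-1,[0,-67,20],0],[-1,[0,-67,40],0],[-1,[0,-67,55],0],[-1,[0,-67,65],0],[-1,[0,-67,70],0],[-1,[0,-67,70],0],[-1,[0,-67,70],0]]'
python3 - <<'E'
from h import *
s=status.get_state();print(s["eef_pos"],s["force"],s["moment"])
E
```

```text
t: 14.62
eef_pos: [0.5354, 0.2115, 0.1619]
ee_rot: [3.141, 0.001, -2.807]
force: [-0.1, -0.7, -2.1]
width: 0.0188
gripper_force: 55.0
[0.53539883 0.21145975 0.16185948] [-0.10823505 -0.72821171 -2.08202834] [ 0.1130405  -0.01875265  0.01854851]
```

```bash
for i in 1; do python3 -m jog '[[-1,[0,0,3],0],[-1,[0,0,6],0],[-1,[0,0,9],0],[-1,[0,0,11],0],[-1,[0,0,12],0],[-1,[0,0,12],0]]'|grep -E "pos|force:"; done
python3 -m jog '[[-1,[0,0,1],0],[-1,[0,0,2],0],[-1,[0,0,3],0],[-1,[0,0,4],0],[-1,[0,0,4],0]]'|grep -E "pos|force:"
python3 -m jog '[[-1,[0,0,1],0],[-1,[0,0,2],0],[-1,[0,0,3],0],[-1,[0,0,4],0],[-1,[0,0,4],0]]'|grep -E "pos|force:"
```

```text
eef_pos: [0.5364, 0.2109, 0.1509]
force: [0.1, -3.6, 7.4]
gripper_force: 55.0
eef_pos: [0.5374, 0.2115, 0.1484]
force: [0.5, -3.7, 14.4]
gripper_force: 55.0
eef_pos: [0.5377, 0.2117, 0.144]
force: [2.4, -3.6, 11.2]
gripper_force: 55.0
```

```bash
python3 - <<'E'
from h import *
s=status.get_state();print(s["eef_pos"],s["ee_rot"],s["force"],s["moment"])
E
python3 -m jog '[[-1,[0,-1,0.5],0],[-1,[0,-1,1],0],[-1,[0,-1,1.5],0],[-1,[0,-1,1.5],0]]'|grep -E "pos|rot|force:"
python3 -m jog '[[-1,[0,0,0.5],0],[-1,[0,0,1],0],[-1,[0,0,1.5],0],[-1,[0,0,1.5],0]]'|grep -E "pos|force:"
python3 - <<'E'
from h import *
s=status.get_state();print(s["eef_pos"],s["ee_rot"],s["force"],s["moment"])
E
```

```text
[0.53765842 0.21165707 0.1440039 ] [-3.14098507  0.00574911 -2.80582899] [ 2.36938501 -3.58180782 11.2207919 ] [-1.08523413 -0.8012021  -0.06407218]
eef_pos: [0.5375, 0.2111, 0.1418]
ee_rot: [3.142, 0.005, -2.806]
force: [2.2, 0.0, 6.8]
gripper_force: 55.0
eef_pos: [0.5364, 0.2107, 0.1389]
force: [3.2, -0.2, 0.7]
gripper_force: 55.0
[0.5364341  0.21072504 0.13887254] [ 3.14142570e+00  2.31843324e-03 -2.80659173e+00] [ 3.19089934 -0.17487037  0.66804823] [-0.15191889 -1.63142789 -0.05968444]
```

```bash
python3 -m jog '[[-1,[0,0,0.5],0],[-1,[0,0,1],0],[-1,[0,0,1.5],0],[-1,[0,0,1.5],0]]'|grep -E "pos|rot|force:"
python3 - <<'E'
from h import *
s=status.get_state();print(s["force"],s["moment"])
E
python3 -m jog '[[-1,[0,0,0.5],0],[-1,[0,0,1],0],[-1,[0,0,1.5],0],[-1,[0,0,1.5],0]]'|grep -E "pos|rot|force:"
python3 - <<'E'
from h import *
s=status.get_state();print(s["force"],s["moment"])
E
```

```text
eef_pos: [0.5342, 0.2097, 0.1359]
ee_rot: [-3.141, -0.003, -2.807]
force: [-0.0, -1.6, -1.5]
gripper_force: 55.0
[-0.03236739 -1.63696727 -1.52584058] [-0.5493741   0.2948932  -0.06011901]
eef_pos: [0.5351, 0.2102, 0.1351]
ee_rot: [-3.141, -0.001, -2.807]
force: [-1.8, -1.6, -1.9]
gripper_force: 55.0
[-1.75598309 -1.62033046 -1.90171146] [-0.82835706  0.66399357 -0.02073261]
```

```bash
cat > f.py <<'E'
from h import *
s=status.get_state();print(s["t"],s["eef_pos"].round(4),s["ee_rot"].round(3),s["force"].round(1),s["moment"].round(2),s["gripper_force"])
E
python3 -m jog '[[-1,[0,0,0.5],0],[-1,[0,0,1],0],[-1,[0,0,1],0]]' >/dev/null; python3 f.py
python3 -m jog '[[-1,[0,0,0.5],0],[-1,[0,0,1],0],[-1,[0,0,1],0]]' >/dev/null; python3 f.py
python3 -m jog '[[-1,[0,0,0.5],0],[-1,[0,0,1],0],[-1,[0,0,1],0]]' >/dev/null; python3 f.py
```

```text
19.0 [0.5353 0.2102 0.1342] [-3.142 -0.    -2.807] [-2.7 -3.4 -0.9] [-0.95  0.68 -0.03] 55.000675320625305
19.375 [0.5355 0.2104 0.1336] [ 3.142  0.    -2.807] [-2.7 -3.1  2.6] [-1.06  1.01 -0.  ] 55.00201642513275
19.75 [0.5356 0.2104 0.1333] [-3.142e+00  1.000e-03 -2.806e+00] [-5.2 -3.4  8.3] [-1.19  1.99 -0.04] 55.003915429115295
```

```bash
python3 -m jog '[[-1,[0,0,0.5],0],[-1,[0,0,1],0],[-1,[0,0,1],0]]' >/dev/null; python3 f.py
python3 -c "
from h import *
F=optics.grab_frame('scene');cv2.imwrite('pics/s7.png',F['color'][:,:,::-1])"
```

```text
20.125 [0.5356 0.2104 0.1331] [-3.142e+00  1.000e-03 -2.806e+00] [-7.3 -2.9 13.3] [-1.3   2.89 -0.04] 55.00565528869629
```

Both clips have snapped: the moment flipped and then settled. The load is now rising at about 5 N/mm. I'll press 1 mm more, then ease the grip so the handle settles with the fingers still on it.

```bash
python3 -m jog '[[-1,[0,0,0.5],0],[-1,[0,0,1],0],[-1,[0,0,1],0],[-1,[0,0,1],0]]' >/dev/null; python3 f.py
python3 -m jog '[[-1,[0,0,0],0],[-1,[0,0,0],0],[-1,[0,0,0],0],[-1,[0,0,0],0]]' 15 >/dev/null; python3 f.py
python3 -m jog '[[-1,[0,0,0],0],[-1,[0,0,0],0],[-1,[0,0,0],0]]' 6 >/dev/null; python3 f.py
```

```text
20.675 [0.5357 0.2104 0.1328] [-3.142e+00  2.000e-03 -2.806e+00] [-10.2  -5.   19.9] [-1.46  3.81 -0.03] 55.007468461990356
21.175 [0.5363 0.2107 0.1324] [ 3.142e+00  3.000e-03 -2.806e+00] [-5.7 -3.7 14.2] [-1.18  2.29  0.1 ] 14.972936064004898
21.55 [0.5367 0.2109 0.1319] [ 3.141e+00  3.000e-03 -2.806e+00] [-2.4 -3.4  9.8] [-1.1   1.01  0.02] 6.000576764345169
```

```bash
python3 -m jog '[[-1,[0,0,0],0],[-1,[0,0,0],0],[-1,[0,0,0.5],0],[-1,[0,0,1],0],[-1,[0,0,1],0],[-1,[0,0,1],0]]' 40 >/dev/null; python3 f.py
python3 -m jog '[[-1,[0,0,0],0],[-1,[0,0,0],0],[-1,[0,0,0],0],[-1,[0,0,0],0]]' 6 >/dev/null; python3 f.py
python3 -m jog '[[-1,[0,0,-1],0],[-1,[0,0,-2],0],[-1,[0,0,-3],0],[-1,[0,0,-3],0],[-1,[0,0,-3],0]]' 3 >/dev/null; python3 f.py
```

```text
22.3 [0.5367 0.2109 0.1317] [ 3.141  0.004 -2.806] [-5.2 -3.1 14.2] [-1.28  1.95 -0.02] 40.00338971614838
22.8 [0.537  0.2111 0.1311] [ 3.141  0.004 -2.806] [-1.5 -2.9  9.5] [-0.99  0.69  0.02] 6.001042351126671
23.425 [0.5354 0.2104 0.1322] [ 3.142  0.    -2.807] [ 3.4 -0.7 -0.3] [-0.17 -1.26 -0.02] 2.9971662908792496
```

```bash
python3 -m jog '[[0,[0,0,0],0],[0,[0,0,0],0],[0,[0,0,0],0],[0,[0,0,0],0],[0,[0,0,-10],0],[0,[0,0,-30],0],[0,[0,0,-60],0],[0,[0,0,-100],0],[0,[0,0,-140],0],[0,[0,0,-140],0],[0,[0,0,-140],0]]'
python3 - <<'E'
from h import *
s=status.get_state();yaw=.335;d=np.array([np.cos(yaw),np.sin(yaw),0]);l=np.array([-d[1],d[0],0]);m=np.array([.5352,.2105,0])
W=optics.grab_frame("wrist");T=optics.grab_frame("top");S=optics.grab_frame("scene")
for n,f in(("w",W),("t",T),("s",S)): cv2.imwrite(f"pics/{n}8.png",f["color"][:,:,::-1])
for n,f,fi in(("w",W,True),("t",T,False),("s",S,False)):
    g=cv2.cvtColor(f["color"],cv2.COLOR_RGB2GRAY)
    print(n)
    for k in (-.115,-.08,-.035,-.015,0,.015,.035,.07):
        # cross profile at axis height, +-20mm
        row=[]
        for t in np.arange(-.02,.0201,.002):
            u,v=proj(f,m+k*d+t*l+[0,0,.164],fi); u=int(round(u));v=int(round(v))
            row.append(int(g[v,u]) if 0<=v<400 and 0<=u<640 else -1)
        print(k,row)
E
```

```text
t: 24.8
eef_pos: [0.5351, 0.2103, 0.2725]
ee_rot: [3.141, 0.0, -2.807]
force: [-0.4, 0.6, -0.7]
width: 0.0438
gripper_force: 0.0
w
-0.115 [112, 114, 114, 111, 111, 102, 95, 116, 135, 145, 152, 155, 151, 140, 122, 101, 116, 113, 111, 111, 110]
-0.08 [192, 192, 193, 192, 192, 182, 102, 118, 138, 147, 151, 155, 151, 139, 120, 127, 188, 193, 192, 192, 192]
-0.035 [74, 101, 96, 88, 101, 100, 88, 128, 140, 149, 152, 154, 148, 135, 84, 91, 100, 83, 92, 93, 71]
-0.015 [83, 125, 86, 59, 66, 60, 18, 18, 22, 23, 23, 23, 23, 21, 19, 25, 69, 91, 119, 108, 81]
0 [80, 122, 112, 102, 65, 31, 17, 18, 22, 23, 24, 24, 23, 22, 21, 27, 52, 60, 125, 99, 93]
0.015 [51, 113, 110, 100, 64, 30, 17, 18, 23, 22, 23, 24, 24, 21, 19, 28, 51, 60, 110, 135, 66]
0.035 [56, 156, 90, 41, 53, 63, 105, 128, 141, 152, 157, 150, 140, 136, 117, 80, 52, 39, 143, 139, 47]
0.07 [194, 196, 194, 194, 194, 160, 108, 128, 141, 154, 161, 150, 140, 133, 116, 170, 190, 193, 193, 193, 193]
t
-0.115 [104, 102, 97, 96, 91, 82, 81, 90, 104, 104, 121, 129, 126, 126, 120, 105, 98, 98, 98, 99, 104]
-0.08 [166, 167, 166, 155, 150, 121, 94, 
[... 740 characters left out ...]
08 [134, 134, 134, 75, 75, 75, 96, 96, 103, 103, 119, 125, 125, 125, 146, 146, 146, 151, 150, 150, 149]
-0.035 [64, 73, 66, 66, 67, 84, 84, 87, 109, 109, 118, 118, 136, 143, 143, 143, 143, 143, 143, 150, 150]
-0.015 [135, 135, 75, 53, 53, 36, 42, 42, 43, 45, 45, 41, 42, 42, 44, 44, 44, 59, 59, 136, 146]
0 [101, 101, 76, 76, 35, 41, 41, 42, 44, 44, 44, 42, 42, 42, 42, 42, 42, 46, 111, 111, 143]
0.015 [131, 102, 50, 50, 42, 42, 42, 43, 43, 38, 83, 83, 83, 119, 119, 119, 127, 127, 127, 154, 159]
0.035 [112, 91, 91, 69, 57, 57, 61, 57, 57, 57, 56, 56, 56, 118, 118, 118, 142, 109, 109, 109, 79]
0.07 [114, 114, 75, 70, 70, 70, 96, 96, 96, 121, 121, 121, 137, 143, 143, 143, 152, 152, 152, 161, 161]
```

The wrist profiles show the handle parallel to the bar and centred to about 1 mm sideways, with the sleeve between the clips. The scene view puts the axis level at about 0.164 m, which fits the seated height. The gripper is clear, so I'm handing in.

```bash
python3 -c "
from station import order
print(order.job_done())"
```

```text
the job is handed in; nothing more can be done
None
```

I clipped the squeegee into both spring clips, pressed it home gently (about 22 N at most), let go with the gripper clear, and handed the job in; I have no verdict back.

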